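# Crank the sample turntable round to the electrode

### The arm

A 6-joint arm with a two-finger parallel gripper is mounted at the origin on the work surface. World frame = base frame: x ahead of the robot, y to its left, z up, the work surface at z = 0. Lengths are in m, angles in rad, forces in N, time in s.
With the tool pointing down it reaches from about 0.25 to 0.775 m from the base axis. Payload 4 kg.
Tool frame: the origin (TCP) lies at the very end of the fingers, on their centre line; the grasp point (between the pads) lies 19 mm behind it (robot.hold_point_z is the distance from the TCP to the grasp point, in m); z points along the fingers, y is the line along which they close (so a half turn about z gives the same grasp; the last joint's range is limited). The gripper opens to 94 mm and grips with 3 to 60 N. Pads are 16 mm wide; open, the fingers measure 119 mm over their backs; the gripper's body (75 mm by 177 mm) begins 78 mm behind the grasp point.
Start: joints at [-1.289, 0.087, 1.371, -0, 1.684, -0.103], TCP at [0.206, -0.51, 0.171] pointing down, gripper open.
Joint ranges: [-3.1, 3.1], [-0.76, 2.03], [0.27, 2.55], [-1.08, 4.22], [0.17, 2.65], [-2.57, 2.57]. Speed limits (rad/s): [2.79, 2.79, 3.14, 3.14, 3.14, 3.14].

### API

Orientations are given as [roll, pitch, yaw] about the fixed x, y, z axes, in that order (R = Rz(yaw) Ry(pitch) Rx(roll)).
In Python, from bench import robot gives the robot as it stands.
- The arm moves only by the tool carry_out, never from a script. Its argument "steps" is a list of rows, each a list of 3 entries, a list of its own where there are three numbers: the shift along the tool's x, y, z in m, then the turn about the tool's z in units of 10 degrees (1.0 is 10 degrees), then the closure, from -1 (fully open) to 1 (shut). In form: [[[tx, ty, tz], roll, jaw], ...]. A call has 1 to 10 rows; each row is the pose to reach, as a shift and turn from the pose commanded when the call began, along the tool's axes at that moment; what a row does not reach only later rows make up. A row lasts 1/8 s, in which the tool goes at most 62.5 mm and 10.7 degrees, less where a joint would pass 70% of its speed; a pose out of reach is approached as far as the arm can. A call with a gripper value outside its range is refused whole. The fingers move at their own pace and stop on an object; the grip force is fixed at half the most. Time passes only in rows, so rows that repeat a pose let the fingers close. It gives the time, the measured TCP pose, the force, the opening and the grip force at its end, in the units of the state.
- robot.get_obs(): the state, without advancing time (a new reading comes with each control period).
- robot.snapshot(name): name is "scene" or "side" or "wrist"; returns a dict with "image" (420x560x3 uint8, red, green, blue), "z_map" (420x560 float32, m along the optical axis (not along the pixel's ray), 0 where there is no reading), "mtx" (3x3 intrinsics, pixels), "R" (3x3) and "t" (3): a world point X has camera coordinates R X + t. Camera axes: x right, y down, z forward; pixel columns grow to the right and rows downward; lengths in m; the calibration is good to about 2 mm. A picture is of the moment at which its call begins.
- robot.close_job(): hands the job in; it is judged then, once.
The state is a dict: "time": time; "joint_positions": joint angles; "qvel": joint speeds; "joint_torque": joint torques, N m; "tool_pos": TCP position; "ee_rot": TCP orientation; "wrist_force": force on the tool from outside, world axes, zero at the start; "wrist_torque": the same for the moment, N m; "width": finger opening in m; "finger_force": force on a finger pad.
Only numpy, scipy, OpenCV 4.12 (cv2) and the standard library are available. Lean on these libraries where they do the work, as an engineer would, in place of code of your own. Each camera call takes 0.05 s, during which the arm holds its last target. There are 200 camera calls.

### The job

Swing the lock lever clear of the handwheel, then crank the handwheel by as many whole turns as it takes (either way round) to bring the open beaker under the electrode, and swing the lock lever fully home again. Move the samples only by the handwheel: do not touch the turntable or the vessels on it, keep all three upright, and leave the other things on the bench where they are.

Things in the scene. Friction and masses are not known exactly. Their poses are not given: they have to be found in the camera images.
- indexer: fixed grey hand-driven sample indexer. Origin: on the bench under the handwheel's upright axis; x roughly away from the robot (yawed up to 0.3 rad), y towards the turntable, z up. In this frame (mm): turntable axis (0, 280), electrode axis (100, 280), its stand, a 14 mm rod 420 high, (185, 280), lock pivot (80, -132). The gearbox under the wheel is 120 x 130, top at z = 45.
- wheel_hub (a point): centre of the level bare steel handwheel, 100 mm above the bench, at mid-height of rim and spokes. Rim of 16 mm bar, 180 mm across at the bar's middle; hub 36 mm across; three 12 mm spokes with open windows between, 55 mm of free depth below. At 0 and whole turns the spokes lie at 90, 210 and 330 degrees (counter-clockwise from the indexer's x); two rim teeth at -90, 114 mm out, 34 mm clear between.
- crank_top (a point): top of the black crank handle that stands upright on the handwheel's rim, 90 mm from the axis, at the end of the 90 degree spoke: 26 mm across and 38 mm high, free to spin on its pin, its top 147 mm above the bench
- wheel (a joint): angle of the handwheel in rad, 0 at the start, growing clockwise seen from above, turns both ways well past five turns. Stays where it is left; turning takes about 0.35 N m, and spun fast it coasts on a little (0.1 rad). One full turn (6.283) turns the turntable one sixth of a turn, the same way round.
- turntable: aluminium disc 300 mm across on an upright axis, geared to the handwheel at 6 to 1. Origin: on its axis at the top face, 75 mm above the bench. Six stations at 60 degree steps, 100 mm from the axis, each ringed by a raised rim 5.5 mm high. At the start and at every whole number of handwheel turns one station lies right under the electrode.
- electrode_tip (a point): lower tip of the fixed grey electrode that hangs from the stand, 235 mm above the bench, above the work station's centre
- lock (a joint): angle of the steel lock lever in rad: 0 = fully home (its nose sits between the handwheel's two teeth and blocks it), growing counter-clockwise from above as its handle swings away from the wheel, stop at 0.55; from 0.3 on the wheel turns free. Stays where it is left; takes about 2 N at the handle. The nose only goes in with the wheel within about 5 degrees of a whole turn.
- lock_handle (a point): top centre of the grey upright post at the lock lever's end: 20 mm across, top 160 mm above the bench, 53 mm above the lever bar, 170 mm from the pivot. At lock 0 the lever points from the pivot along the indexer's -x, so the post is at (-90, -132 mm) in the indexer's frame.
- lock_pivot (a point): the lock lever's upright pivot axis, at the height of the lever bar (100 mm)
- beaker: the open steel beaker, about 74 mm across and 95 mm high, the only vessel without a cap; it stands loose and empty on one of the turntable's stations. Origin: centre of its underside, z up.
- bottle: capped white bottle with a narrower neck, 72 mm across and 125 mm high, loose on another station. Origin: centre of its underside.
- jar: capped white jar with a steel screw lid, 74 mm across and 85 mm high, loose on another station. Origin: centre of its underside.
- meter: bystander: white bench meter, a flat case 110 x 190 x 55 mm, on the bench beyond the handwheel, beside the electrode stand. Origin: centre of its underside.
- wash_bottle: bystander: white bottle 64 mm across and 150 mm high, on the bench beyond the lock lever's pivot. Origin: centre of its underside.
Not all that is in view belongs to the job. Leave any blue look-alike of the bottle alone.

How it is judged:
On the way, in this order (a step that is already met when the one before it is completed fails the run):
1. the lock lever is swung clear of the handwheel (value of joint lock above 0.27 rad), for 0.2 s.
2. with the lock lever clear, the beaker is brought under the electrode (horizontal distance between beaker and electrode_tip below 0.015 m and value of joint lock above 0.25 rad), for 0.2 s.
At the end, for the whole second after the job is handed in: the beaker stands at rest on the turntable within 15 mm (sideways) of the electrode's axis, the lock lever is home (within 0.08 rad of its stop), and the beaker, bottle and jar all stand upright (within 0.15 rad) on the turntable (horizontal distance between beaker and electrode_tip below 0.015 m and value of joint lock below 0.08 rad and angle between each of beaker, bottle, jar's own z axis and vertical below 0.15 rad and height (world z) of each of beaker, bottle, jar above 0.07 m and linear speed of beaker below 0.02 m/s); the robot touches nothing.
It fails at once if the robot presses on the turntable or a vessel on it (more than 2 N) (contact force between any of the fingers, the arm and turntable above 2 N or contact force between any of the fingers, the arm and beaker above 2 N or contact force between any of the fingers, the arm and bottle above 2 N or contact force between any of the fingers, the arm and jar above 2 N).
It fails at once if the meter or the wash bottle is moved more than 30 mm (distance of any of meter, wash_bottle from where it was at the start of the episode above 0.03 m).
It also fails if it takes over 64 s, if anything falls off the work surface, if the arm or the gripper's body presses on something with over 40 N, if the wrist force passes 120 N, or if a joint passes its speed limit or range.

## Working session

There is one attempt and no reset: what is moved stays moved. The work goes in short steps, Python scripts to look and compute and a tool call to move; the robot and the scene stay as the last step left them, time stands still between calls to the robot, and variables do not carry over. Pictures are saved under pics/ and viewed, at most 10 in all, crops included, and the job is handed in when it is done.

Besides the shell and the picture viewer there is one more tool, called as a command line: name --argument value ..., lists and objects as JSON in quotes. carry_out: Moves the arm, as the interface text tells. Its arguments: {"type":"object","properties":{"steps":{"type":"array","items":{"type":"array"}}},"required":["steps"]}

```bash
mkdir -p pics
python3 - <<'E'
from bench import robot
import cv2,numpy as np
for n in ("scene","side"):
    s=robot.snapshot(n); np.savez(f"{n}0.npz",**s); cv2.imwrite(f"pics/{n}0.png",s["image"][:,:,::-1])
    print(n,s["mtx"].tolist(),s["R"].round(3).tolist(),s["t"].round(3).tolist())
o=robot.get_obs(); print(o)
E
```

```text
scene [[460.40133195734484, 0.0, 277.3496383655111], [0.0, 460.40133195734484, 199.50087965173879], [0.0, 0.0, 1.0]] [[0.545, 0.838, 0.013], [0.57, -0.359, -0.739], [-0.615, 0.41, -0.673]] [-0.299, -0.201, 1.438]
side [[524.78558132966, 0.0, 272.81952077684], [0.0, 524.78558132966, 207.04305307082296], [0.0, 0.0, 1.0]] [[0.998, -0.052, 0.023], [-0.011, -0.577, -0.816], [0.056, 0.815, -0.577]] [-0.544, 0.153, 1.367]
{'time': 0.1, 'joint_positions': array([-1.28909929e+00,  8.78759838e-02,  1.37206626e+00,  6.22017182e-06,
        1.68359567e+00, -1.03092016e-01]), 'qvel': array([ 0.00225366, -0.00183731, -0.00491713,  0.00130989, -0.00241728,
        0.00117554]), 'joint_torque': array([ 2.16802924e-03, -3.41252625e+01, -3.03301227e+01,  7.20335590e-02,
        3.04525264e-02, -1.03552397e-04]), 'tool_pos': array([ 0.20629863, -0.50925192,  0.16954278]), 'ee_rot': array([-3.13965836e+00, -2.06335043e-04,  3.84789544e-01]), 'wrist_force': array([-0.14143334, -0.39338436, -0.12117895]), 'wrist_torque': array([ 0.01116448, -0.01274894,  0.00183714]), 'finger_force': 0.0, 'width': 0.0938348280112386}
```

View pics/scene0.png

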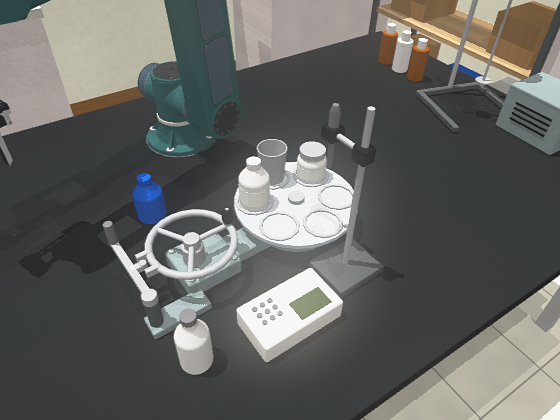

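View pics/side0.png

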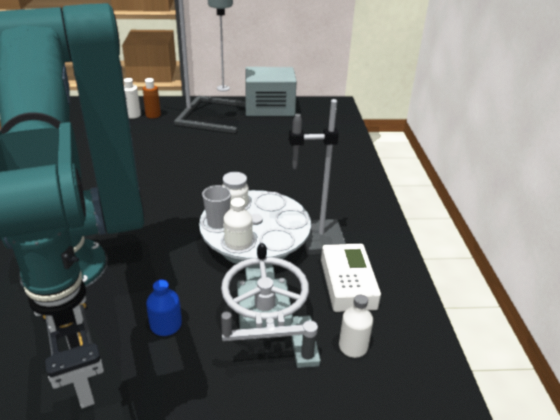

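The side view shows the handwheel hub at about (265,287), the crank at (262,250), the lock post at (227,318) and the pivot at (310,328). The turntable centre is near (256,220), with the beaker at (217,207), the bottle at (238,230) and the jar at (235,188). The scene view shows the same layout: post at (110,230), pivot at (150,297), hub at (191,240), crank top at (228,210).

Things that could be mistaken for what I want:
- **Beaker:** the open grey vessel at scene (272,160), against the capped jar at (312,160) and the capped bottle at (254,185). The open one is the beaker.
- **Lock post:** scene (110,230), against the pivot cap at (150,297). The post is the one at the lever's robot-side end.
- **Crank:** the black knob at scene (228,213), against the hub.
- **Blue bottle:** scene (150,203) is a look-alike and an obstacle.

```bash
cat > h.py <<'E'
import numpy as np,cv2
def load(n): return dict(np.load(n))
def ray(s,px,z):
    d=s["R"].T@np.linalg.inv(s["mtx"])@np.array([px[0],px[1],1.]); c=-s["R"].T@s["t"]
    return (c+d*(z-c[2])/d[2])
def cloud(s):
    z=s["z_map"]; v,u=np.indices(z.shape)
    P=np.stack([(u-s["mtx"][0,2])/s["mtx"][0,0]*z,(v-s["mtx"][1,2])/s["mtx"][1,1]*z,z],-1)
    W=(P-s["t"])@s["R"]; W[z==0]=np.nan; return W
def proj(s,X):
    p=s["mtx"]@(s["R"]@np.array(X)+s["t"]); return p[:2]/p[2]
E
python3 - <<'E'
from h import *
for n,pts in (("scene",dict(hub=(191,243,.1),post=(110,226,.16),piv=(149,295,.107),crank=(228,210,.147),tt=(296,199,.08))),
              ("side",dict(hub=(265,287,.1),post=(227,316,.16),piv=(310,326,.107),crank=(262,246,.147),tt=(256,219,.08)))):
    s=load(n+"0.npz")
    for k,(u,v,z) in pts.items(): print(n,k,ray(s,(u,v),z).round(3))
    W=cloud(s); h=s["image"].astype(int)
    blue=(h[...,2]>h[...,0]+60)&(W[...,1]<0.3)&(W[...,0]<.6)&(W[...,2]>0.02)
    Q=W[blue]; print("blue",np.nanmedian(Q,0).round(3),np.nanmin(Q,0).round(3),np.nanmax(Q,0).round(3))
    i=s["image"]; a,b=((60,130),(400,340)) if n=="scene" else ((150,150),(400,370))
    c=i[a[1]:b[1],a[0]:b[0],::-1]; cv2.imwrite(f"pics/c_{n}.png",cv2.resize(c,None,fx=2.3,fy=2.3,interpolation=cv2.INTER_CUBIC))
E
```

```text
scene hub [ 0.518 -0.198  0.1  ]
scene post [ 0.444 -0.333  0.16 ]
scene piv [ 0.602 -0.323  0.107]
scene crank [ 0.516 -0.105  0.147]
scene tt [0.505 0.081 0.08 ]
blue [ 0.309 -0.215  0.078] [ 0.267 -0.246  0.02 ] [ 0.326 -0.176  0.127]
side hub [ 0.514 -0.197  0.1  ]
side post [ 0.434 -0.338  0.16 ]
side piv [ 0.602 -0.321  0.107]
side crank [ 0.51  -0.11   0.147]
side tt [0.502 0.086 0.08 ]
blue [ 0.289 -0.233  0.081] [ 0.075 -0.521  0.02 ] [ 0.322 -0.127  0.618]
```

View pics/c_scene.png

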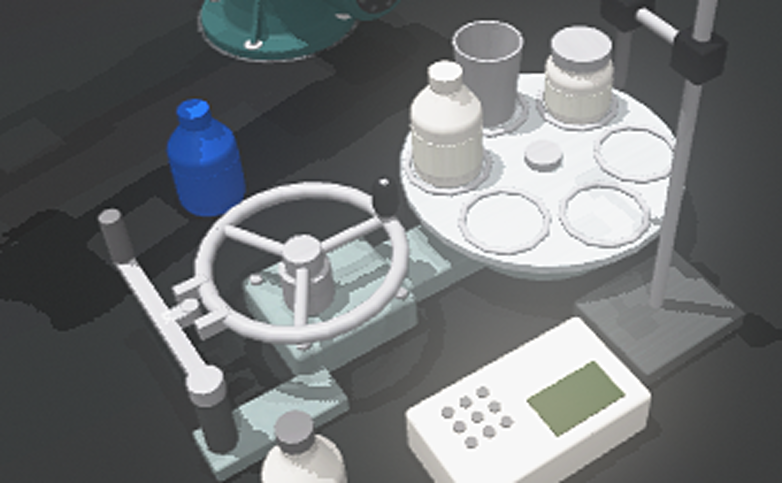

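View pics/c_side.png

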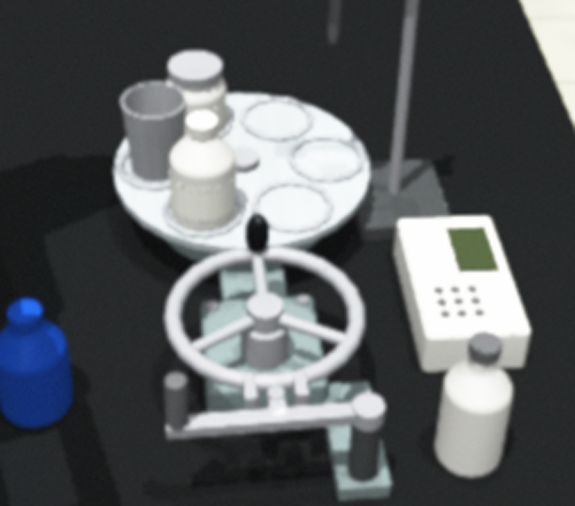

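The crops confirm the choice. The beaker is the open vessel, opposite the electrode station, so the task needs 3 whole turns. Next I refine the geometry.

Run:
```python
from h import *
from scipy.optimize import least_squares as ls
for n in ("scene","side"):
    s=load(n+"0.npz"); W=cloud(s); I=s["image"].astype(int)
    def sel(c,r,z0,z1):
        m=(np.hypot(W[...,0]-c[0],W[...,1]-c[1])<r)&(W[...,2]>z0)&(W[...,2]<z1); return W[m]
    Q=sel((.516,-.198),.115,.1,.115); d=np.hypot(Q[:,0]-.516,Q[:,1]+.198); Q=Q[(d>.075)&(d<.105)]
    f=ls(lambda p:np.hypot(Q[:,0]-p[0],Q[:,1]-p[1])-p[2],[.516,-.198,.09],loss="soft_l1",f_scale=.005); print(n,"rim",f.x.round(4),len(Q))
    for k,c,r,z in (("post",(.437,-.335),.03,(.155,.17)),("crank",(.512,-.107),.03,(.142,.155)),("piv",(.602,-.322),.03,(.104,.14)),("hubtop",(.516,-.198),.03,(.095,.15)),("bottle",(.455,-.003),.07,(.19,.21)),("beaker",(.405,.08),.07,(.165,.18)),("jar",(.45,.17),.07,(.155,.17)),("electrode",(.603,.09),.04,(.23,.25))):
        q=sel(c,r,*z)
        if len(q): print(k,len(q),q.mean(0).round(4),((q.min(0)+q.max(0))/2).round(4),q.max(0)[2].round(3))
```

```text
scene rim [ 0.5184 -0.1979  0.0894] 1657
post 59 [ 0.4345 -0.335   0.1586] [ 0.4336 -0.3346  0.1584] 0.162
crank 54 [ 0.5125 -0.1072  0.1453] [ 0.5115 -0.1069  0.1455] 0.149
piv 228 [ 0.5988 -0.3238  0.108 ] [ 0.5952 -0.3235  0.1078] 0.111
hubtop 320 [ 0.519  -0.197   0.1077] [ 0.5166 -0.1923  0.1049] 0.115
bottle 144 [ 0.4581 -0.0071  0.1975] [ 0.4553 -0.0057  0.1959] 0.201
beaker 134 [0.4007 0.077  0.168 ] [0.4011 0.0781 0.1687] 0.172
jar 352 [0.4475 0.1654 0.1587] [0.4441 0.1535 0.1622] 0.169
electrode 27 [0.6028 0.0865 0.2444] [0.6009 0.0876 0.2434] 0.25
side rim [ 0.5133 -0.2006  0.0893] 1429
post 69 [ 0.4309 -0.3373  0.1591] [ 0.4309 -0.336   0.1586] 0.162
crank 47 [ 0.5084 -0.1093  0.1459] [ 0.508  -0.1103  0.1466] 0.151
piv 189 [ 0.5956 -0.3259  0.1087] [ 0.5935 -0.3244  0.1088] 0.114
hubtop 272 [ 0.5142 -0.2031  0.1085] [ 0.5153 -0.1941  0.1063] 0.117
bottle 121 [ 0.4526 -0.01    0.198 ] [ 0.4526 -0.0075  0.1968] 0.203
beaker 138 [0.3969 0.077  0.1686] [0.3978 0.0858 0.1692] 0.173
jar 263 [0.4423 0.1618 0.1596] [0.4427 0.1541 0.1617] 0.168
electrode 15 [0.5972 0.0854 0.244 ] [0.5971 0.0855 0.2431] 0.25
```

carry_out --steps '[[[0.05, -0.015, -0.015], 0, -1], [[0.11, -0.03, -0.015], 0, -1], [[0.17, -0.047, -0.015], 0, -1], [[0.23, -0.063, -0.015], 0, -1], [[0.276, -0.076, -0.01], 0, -1], [[0.276, -0.076, -0.01], 0, -1], [[0.276, -0.076, -0.01], 0, -1]]'

```text
time: 0.98
tool_pos: [0.4332, -0.3359, 0.1801]
ee_rot: [-3.141, 0.001, 0.385]
wrist_force: [-0.3, -0.1, 1.2]
width: 0.0939
finger_force: 0.0
```

Run:
```python
from bench import robot
import cv2,numpy as np
o=robot.get_obs(); print({k:np.round(o[k],4).tolist() for k in ("time","tool_pos","ee_rot","joint_positions","width")})
s=robot.snapshot("side"); c=s["image"][230:400,150:380,::-1]; cv2.imwrite("pics/p1.png",cv2.resize(c,None,fx=2.5,fy=2.5))
```

```text
{'time': 0.975, 'tool_pos': [0.4332, -0.3359, 0.1801], 'ee_rot': [-3.1411, 0.0012, 0.3849], 'joint_positions': [-0.7625, 0.0824, 1.3571, -0.0009, 1.703, 0.4233], 'width': 0.0939}
```

View pics/p1.png

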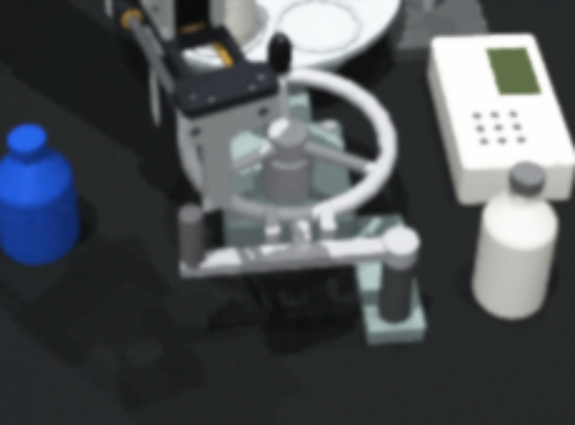

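Run:
```python
from h import *
s=load("side0.npz")
for n,X in dict(tcp=(.433,-.336,.18),front=(.451,-.38,.18),back=(.415,-.292,.18),post=(.433,-.336,.16),grip=(.433,-.336,.277)).items(): print(n,((proj(s,X)-[150,230])*2.5).round())
from bench import robot
for n in ("scene","wrist"):
    s=robot.snapshot(n); c=s["image"][:,:,::-1]; 
    if n=="scene": a=cv2.resize(c[150:350,40:300],(400,308))
    else: b=cv2.resize(c,(400,300))
cv2.imwrite("pics/p2.png",np.vstack([a,b])[:600])
```

```text
tcp [191. 195.]
front [214. 238.]
back [169. 155.]
post [191. 213.]
grip [187. 102.]
```

View pics/p2.png

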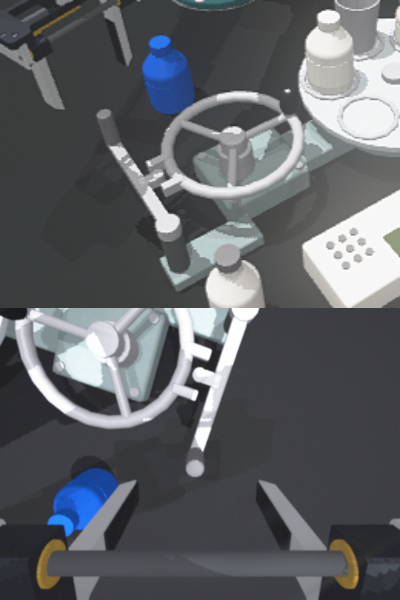

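The fingertips look short of the post: scene crop midpoint is about (85,80) against a post at (105,115). In the wrist view the post is at (195,465), between and ahead of the tips. I'll compare the projected TCP with the images.

Run:
```python
from h import *
from bench import robot
o=robot.get_obs(); T=o["tool_pos"]; y=np.array([.375,-.927,0])
for n in ("scene","side","wrist"):
    s=robot.snapshot(n); np.savez(n+"1.npz",**s)
    print(n,"tcp",proj(s,T).round(),"tips",proj(s,T+.053*y).round(),proj(s,T-.053*y).round(),"post",proj(s,(.433,-.336,.16)).round())
    W=cloud(s)
    m=(W[...,2]>.15)&(W[...,2]<.2)&(np.hypot(W[...,0]-T[0],W[...,1]-T[1])<.1)
    q=W[m]; print(len(q)); 
    v,u=np.nonzero(m)
    k=q[:,2].argsort()[::max(1,len(q)//12)]
    for i in k: print((u[i],v[i]),q[i].round(3))
```

```text
scene tcp [104. 216.] tips [ 81. 232.] [124. 201.] post [107. 223.]
79
(np.int64(104), np.int64(229)) [ 0.435 -0.344  0.15 ]
(np.int64(108), np.int64(229)) [ 0.44  -0.338  0.151]
(np.int64(113), np.int64(225)) [ 0.436 -0.326  0.153]
(np.int64(105), np.int64(228)) [ 0.438 -0.342  0.155]
(np.int64(112), np.int64(226)) [ 0.441 -0.329  0.156]
(np.int64(105), np.int64(226)) [ 0.435 -0.341  0.157]
(np.int64(109), np.int64(227)) [ 0.443 -0.335  0.158]
(np.int64(111), np.int64(225)) [ 0.44  -0.33   0.158]
(np.int64(106), np.int64(225)) [ 0.435 -0.338  0.158]
(np.int64(107), np.int64(223)) [ 0.431 -0.335  0.159]
(np.int64(103), np.int64(224)) [ 0.43  -0.343  0.159]
(np.int64(104), np.int64(224)) [ 0.431 -0.341  0.159]
(np.int64(104), np.int64(226)) [ 0.438 -0.343  0.16 ]
(np.int64(110), np.int64(222)) [ 0.434 -0.329  0.161]
side tcp [226. 308.] tips [236. 327.] [217. 290.] post [227. 315.]
86
(np.int64(225), np.int64(323)) [ 0.43  -0.347  0.15 ]
(np.int64(229), np.int64(320)) [ 0.438 -0.341  0.152]
(np.int64(223), np.int64(320)) [ 0.426 -0.343  0.154]
(np.int64(230), np.int64(317)) [ 0.44  -0
[... 572 characters left out ...]
np.int64(268), np.int64(209)) [ 0.438 -0.328  0.15 ]
(np.int64(281), np.int64(213)) [ 0.44  -0.338  0.156]
(np.int64(275), np.int64(212)) [ 0.44  -0.333  0.158]
(np.int64(283), np.int64(217)) [ 0.439 -0.34   0.159]
(np.int64(270), np.int64(235)) [ 0.423 -0.336  0.16 ]
(np.int64(261), np.int64(225)) [ 0.428 -0.327  0.16 ]
(np.int64(265), np.int64(220)) [ 0.432 -0.328  0.16 ]
(np.int64(281), np.int64(231)) [ 0.429 -0.342  0.16 ]
(np.int64(269), np.int64(227)) [ 0.429 -0.333  0.16 ]
(np.int64(278), np.int64(233)) [ 0.427 -0.341  0.161]
(np.int64(281), np.int64(225)) [ 0.433 -0.341  0.161]
(np.int64(278), np.int64(234)) [ 0.426 -0.341  0.161]
(np.int64(275), np.int64(219)) [ 0.436 -0.335  0.162]
```

Run:
```python
from h import *
T=np.array([.4332,-.3359,.1801]); y=np.array([.375,-.927]);x=np.array([.927,.375])
for n in ("scene","side","wrist"):
    s=load(n+"1.npz"); W=cloud(s)
    a=(W[...,:2]-T[:2])@x; b=(W[...,:2]-T[:2])@y
    m=(W[...,2]>.165)&(W[...,2]<.3)&(np.abs(a)<.04)&(np.abs(b)<.1)
    for sg in (1,-1):
        k=m&(sg*b>.02); q=W[k]
        if len(q): 
            i=q[:,2].argsort()[:max(5,len(q)//20)]; print(n,sg,len(q),"lowest",q[i].mean(0).round(3),q[:,2].min().round(3),"tool a,b",a[k][i].mean().round(3),b[k][i].mean().round(3), "b range",b[k].min().round(3),b[k].max().round(3))
```

```text
scene 1 344 lowest [ 0.461 -0.382  0.221] 0.215 tool a,b 0.009 0.053 b range 0.047 0.062
scene -1 362 lowest [ 0.42  -0.29   0.218] 0.214 tool a,b 0.004 -0.047 b range -0.059 -0.043
side 1 325 lowest [ 0.449 -0.39   0.224] 0.217 tool a,b -0.006 0.056 b range 0.049 0.063
side -1 143 lowest [ 0.408 -0.296  0.218] 0.217 tool a,b -0.008 -0.047 b range -0.058 -0.043
wrist 1 4690 lowest [ 0.454 -0.381  0.222] 0.215 tool a,b 0.003 0.05 b range 0.047 0.06
wrist -1 4705 lowest [ 0.418 -0.29   0.222] 0.216 tool a,b 0.003 -0.048 b range -0.059 -0.045
```

Run:
```python
from h import *
from bench import robot
o=robot.get_obs(); print(o["time"],o["tool_pos"],o["joint_positions"].round(3),robot.hold_point_z,[a for a in dir(robot) if a[0]!="_"])
s=load("side0.npz");W=cloud(s);T=np.array([.2063,-.5093])
y=np.array([.375,-.927]);b=(W[...,:2]-T)@y
m=(W[...,2]>.1)&(W[...,2]<.3)&(np.hypot(W[...,0]-T[0],W[...,1]-T[1])<.1)
q=W[m];print(len(q),np.percentile(q[:,2],[0,2,5,50]) if len(q) else 0)
```

```text
1.275 [ 0.43297873 -0.3366617   0.18077859] [-0.764  0.082  1.357 -0.     1.703  0.424] 0.0188 ['IKError', 'close_job', 'get_obs', 'hold_point_z', 'snapshot']
556 [0.21327597 0.2150584  0.21846583 0.2474423 ]
```

All three cameras put the fingertips about 35 mm above the reported TCP. I'll test it by touch: go down to a reported z of 0.143 and close. That holds the post only if the tips really are at the TCP.

carry_out --steps '[[[0, 0, 0.038], 0, -1], [[0, 0, 0.038], 0, 0.5], [[0, 0, 0.038], 0, 0.8], [[0, 0, 0.038], 0, 0.8], [[0, 0, 0.038], 0, 0.8], [[0, 0, 0.038], 0, 0.8]]'

```text
time: 2.02
tool_pos: [0.434, -0.336, 0.1432]
ee_rot: [3.14, -0.0, 0.385]
wrist_force: [-0.6, -0.2, 0.7]
width: 0.0475
finger_force: 0.0
```

```bash
python3 - <<'E'
from h import *
from bench import robot
o=robot.get_obs(); print(o["time"],o["tool_pos"],o["width"],o["finger_force"],o["wrist_force"])
T=o["tool_pos"]; y=np.array([.375,-.927]);x=np.array([.927,.375])
for n in ("scene","side"):
    s=robot.snapshot(n); W=cloud(s)
    a=(W[...,:2]-T[:2])@x; b=(W[...,:2]-T[:2])@y
    m=(W[...,2]>T[2]+.005)&(W[...,2]<.4)&(np.abs(a)<.03)&(np.abs(b)<.1)
    q=W[m]; bb=b[m]
    for lo,hi in ((-.09,-.05),(-.05,-.02),(-.02,.02),(.02,.05),(.05,.09)):
        k=(bb>lo)&(bb<hi); print(n,lo,hi,k.sum(),(np.percentile(q[k,2],[0,5,20]).round(3)) if k.sum() else "")
    i=s["image"]; p=proj(s,T).astype(int); c=i[p[1]-110:p[1]+70,max(0,p[0]-120):p[0]+120,::-1]; cv2.imwrite(f"pics/t_{n}.png",cv2.resize(c,(480,380)))
E
python3 -c "
import cv2,numpy as np
cv2.imwrite('pics/t.png',np.hstack([cv2.resize(cv2.imread('pics/t_%s.png'%n),(400,380)) for n in ('scene','side')]))"
```

```text
2.025 [ 0.43403105 -0.33595492  0.14324687] 0.047487702917853945 0.0 [-0.6193267  -0.21297725  0.66258615]
scene -0.09 -0.05 416 [0.275 0.282 0.292]
scene -0.05 -0.02 816 [0.177 0.19  0.221]
scene -0.02 0.02 892 [0.148 0.158 0.292]
scene 0.02 0.05 1264 [0.179 0.2   0.244]
scene 0.05 0.09 715 [0.276 0.281 0.3  ]
side -0.09 -0.05 128 [0.276 0.28  0.291]
side -0.05 -0.02 199 [0.177 0.184 0.198]
side -0.02 0.02 655 [0.148 0.158 0.295]
side 0.02 0.05 1086 [0.183 0.2   0.299]
side 0.05 0.09 940 [0.274 0.279 0.29 ]
```

View pics/t.png

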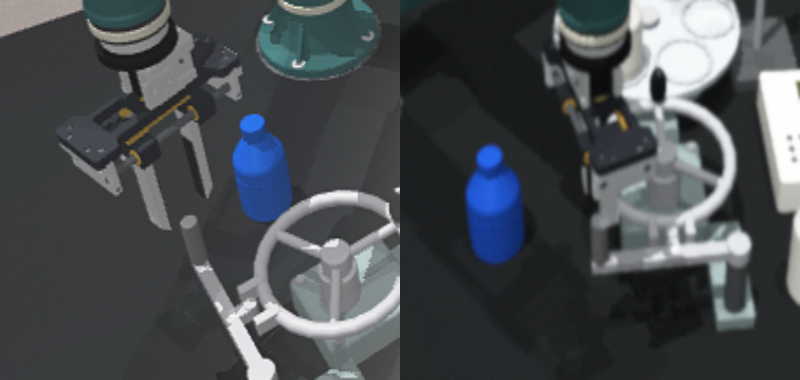

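In both views the tips hang above the post, at z of about 0.177, and the fingers are still closing. I'll let the closing finish.

carry_out --steps '[[[0, 0, 0], 0, 0.8], [[0, 0, 0], 0, 0.8], [[0, 0, 0], 0, 0.8], [[0, 0, 0], 0, 0.8]]'

```text
time: 2.62
tool_pos: [0.4337, -0.3358, 0.1426]
ee_rot: [3.142, 0.0, 0.385]
wrist_force: [-0.5, -0.2, -0.6]
width: 0.0095
finger_force: 0.0
```

Confirmed: the fingers closed to 9.5 mm with nothing between them, so the real tips sit about 35 mm above the reported TCP. I'll target z with that offset. Next I open to 47 mm, descend around the post to a real z of 0.123 and cage it.

carry_out --steps '[[[0, 0, 0], 0, 0], [[0, 0, 0], 0, 0], [[0, 0, 0], 0, 0], [[0, 0, 0], 0, 0], [[0, 0, 0.02], 0, 0], [[0, 0, 0.055], 0, 0], [[0, 0, 0.055], 0, 0.4], [[0, 0, 0.055], 0, 0.4], [[0, 0, 0.055], 0, 0.4], [[0, 0, 0.055], 0, 0.4]]'

```text
time: 3.88
tool_pos: [0.4344, -0.3363, 0.089]
ee_rot: [3.139, -0.001, 0.385]
wrist_force: [-0.1, -0.4, -1.0]
width: 0.0282
finger_force: 0.0
```

carry_out --steps '[[[-0.003, 0.011, 0], 0, 0.4], [[-0.006, 0.021, 0], 0, 0.4], [[-0.008, 0.032, 0], 0, 0.4], [[-0.009, 0.043, 0], 0, 0.4], [[-0.009, 0.054, 0], 0, 0.4], [[-0.009, 0.065, 0], 0, 0.4], [[-0.008, 0.076, 0], 0, 0.4], [[-0.006, 0.087, 0], 0, 0.4], [[-0.006, 0.087, 0], 0, 0.4]]'

```text
time: 5.0
tool_pos: [0.462, -0.4197, 0.0875]
ee_rot: [3.14, -0.001, 0.385]
wrist_force: [0.2, 0.2, 0.1]
width: 0.0286
finger_force: 0.0
```

```bash
cat > lock.py <<'E'
from h import *
from bench import robot
def look():
    o=robot.get_obs(); print(round(o["time"],2),o["tool_pos"].round(4),o["ee_rot"].round(3),o["joint_positions"].round(2))
    for n in ("scene","side"):
        s=robot.snapshot(n); W=cloud(s); np.savez(n+"L.npz",**s)
        d=np.hypot(W[...,0]-.603,W[...,1]+.327)
        q=W[(d>.15)&(d<.19)&(W[...,2]>.14)&(W[...,2]<.165)&(W[...,1]<-.29)&(W[...,0]<.53)]
        # lever bar points
        b=W[(d>.06)&(d<.15)&(W[...,2]>.1)&(W[...,2]<.113)&(W[...,1]<-.315)&(W[...,0]<.57)]
        for k,w in (("post",q),("bar",b)):
            if len(w): m=np.median(w,0); print(n,k,len(w),m.round(3),"lock",round(np.arctan2(-.327-m[1],.603-m[0])-.052,3))
if __name__=="__main__": look()
E
python3 lock.py
```

```text
5.0 [ 0.462  -0.4197  0.0875] [ 3.14e+00 -1.00e-03  3.85e-01] [-0.83  0.28  1.31  0.    1.55  0.36]
scene post 311 [ 0.466 -0.418  0.154] lock 0.534
scene bar 440 [ 0.52  -0.377  0.106] lock 0.49
side post 74 [ 0.452 -0.423  0.147] lock 0.512
side bar 111 [ 0.54  -0.369  0.105] lock 0.538
```

The lock is at about 0.51. Next: open slightly, lift, move over the crank and turn the wrist so the jaws lie along world x.

carry_out --steps '[[[0, 0, 0], 0, 0], [[0, 0, -0.03], 0, 0], [[0, 0, -0.07], 0, 0], [[0.03, -0.045, -0.07], -1, 0], [[0.057, -0.09, -0.07], -2, 0], [[0.084, -0.135, -0.07], -3, 0], [[0.111, -0.18, -0.07], -4, 0], [[0.138, -0.225, -0.07], -5, 0], [[0.163, -0.27, -0.07], -6, 0], [[0.163, -0.27, -0.07], -6.8, 0]]'

```text
time: 6.35
tool_pos: [0.511, -0.1035, 0.1583]
ee_rot: [3.14, -0.0, 1.582]
wrist_force: [0.2, -0.3, -0.4]
width: 0.0468
finger_force: 0.0
```

```bash
cat > fit.py <<'E'
from h import *
from bench import robot
o=robot.get_obs(); print(o["time"],o["tool_pos"].round(4),o["ee_rot"].round(3),o["joint_positions"].round(2),o["width"].round(3))
for n in ("scene","side","wrist"):
    s=robot.snapshot(n); W=cloud(s); np.savez(n+"C.npz",**s)
    m=(np.hypot(W[...,0]-.5105,W[...,1]+.108)<.03)&(W[...,2]>.118)&(W[...,2]<.155); q=W[m]
    t=q[q[:,2]>.14] if len(q) else q
    if len(t)>5: print(n,len(q),"top",len(t),t.mean(0).round(4),((t.min(0)+t.max(0))/2).round(4))
E
python3 fit.py; python3 lock.py
```

```text
6.35 [ 0.511  -0.1035  0.1583] [ 3.14  -0.     1.582] [-0.31  0.02  1.46  0.    1.65 -0.32]
scene post 134 [ 0.466 -0.417  0.157] lock 0.531
scene bar 448 [ 0.522 -0.376  0.106] lock 0.49
side post 142 [ 0.459 -0.423  0.158] lock 0.535
side bar 457 [ 0.519 -0.378  0.106] lock 0.494Traceback (most recent call last):
  File "fit.py", line 3, in <module>
    o=robot.get_obs(); print(o["time"],o["tool_pos"].round(4),o["ee_rot"].round(3),o["joint_positions"].round(2),o["width"].round(3))
                                                                                                                 ^^^^^^^^^^^^^^^^
AttributeError: 'float' object has no attribute 'round'
```

```bash
sed -i 's/,o\["width"\].round(3)//' fit.py; python3 fit.py
```

```text
6.45 [ 0.5107 -0.106   0.1581] [3.14  0.    1.574] [-0.31  0.03  1.46 -0.    1.65 -0.32]
scene 152 top 63 [ 0.5131 -0.1076  0.1446] [ 0.5121 -0.1072  0.1444]
side 140 top 53 [ 0.5081 -0.109   0.1452] [ 0.5082 -0.109   0.1459]
wrist 1052 top 778 [ 0.509  -0.1036  0.146 ] [ 0.509  -0.1044  0.1446]
```

carry_out --steps '[[[0, 0, 0.03], 0, 0], [[0, 0, 0.06], 0, 0], [[0, 0, 0.07], 0, 0], [[0, 0, 0.07], 0, 0.6], [[0, 0, 0.07], 0, 0.6], [[0, 0, 0.07], 0, 0.6], [[0, 0, 0.07], 0, 0.6], [[0, 0, 0.07], 0, 0.6]]'

```text
time: 7.6
tool_pos: [0.5108, -0.1076, 0.0889]
ee_rot: [3.14, 0.001, 1.572]
wrist_force: [-3.5, -0.0, 6.2]
width: 0.0243
finger_force: 30.1
```

I have the handle (30 N grip). Now I crank clockwise, half a turn per call at 18° per row.

carry_out --steps '[[[-0.003, 0.028, 0], 0, 0.6], [[-0.0144, 0.0537, 0], 0, 0.6], [[-0.0333, 0.0746, 0], 0, 0.6], [[-0.0576, 0.0887, 0], 0, 0.6], [[-0.0852, 0.0946, 0], 0, 0.6], [[-0.1132, 0.0916, 0], 0, 0.6], [[-0.1389, 0.0802, 0], 0, 0.6], [[-0.1598, 0.0613, 0], 0, 0.6], [[-0.1739, 0.037, 0], 0, 0.6], [[-0.1798, 0.0094, 0], 0, 0.6]]'

```text
time: 8.85
tool_pos: [0.5231, -0.2872, 0.0889]
ee_rot: [3.133, 0.0, 1.572]
wrist_force: [5.0, 3.9, 3.9]
width: 0.0241
finger_force: 30.1
```

```bash
cat > v.py <<'E'
from h import *
from bench import robot
o=robot.get_obs(); print(o["time"],o["tool_pos"].round(4),o["ee_rot"].round(3),o["width"],o["wrist_force"].round(1))
for n in ("scene","side"):
    s=robot.snapshot(n); W=cloud(s); I=s["image"].astype(int)
    for k,z0,z1 in (("top>.18",.18,.21),("beaker",.163,.175)):
        m=(np.hypot(W[...,0]-.503,W[...,1]-.083)<.15)&(W[...,2]>z0)&(W[...,2]<z1)
        if m.sum(): q=W[m]; print(n,k,m.sum(),((q.min(0)+q.max(0))/2).round(3),q.mean(0).round(3))
    cv2.imwrite(f"pics/v_{n}.png",s["image"][:,:,::-1])
E
python3 v.py
```

```text
8.85 [ 0.5231 -0.2872  0.0889] [3.133 0.    1.572] 0.024105352777139318 [5.  3.9 3.9]
scene top>.18 171 [0.417 0.028 0.191] [0.422 0.026 0.194]
scene beaker 327 [0.41  0.083 0.169] [0.421 0.076 0.168]
side top>.18 159 [0.414 0.028 0.193] [0.415 0.022 0.194]
side beaker 204 [0.407 0.071 0.169] [0.41  0.04  0.168]
```

Half a turn moved the bottle 30°, as the gearing predicts, with low forces. I'll carry on.

carry_out --steps '[[[0.003, -0.028, 0], 0, 0.6], [[0.0144, -0.0537, 0], 0, 0.6], [[0.0333, -0.0746, 0], 0, 0.6], [[0.0576, -0.0887, 0], 0, 0.6], [[0.0852, -0.0946, 0], 0, 0.6], [[0.1132, -0.0916, 0], 0, 0.6], [[0.1389, -0.0802, 0], 0, 0.6], [[0.1598, -0.0613, 0], 0, 0.6], [[0.1739, -0.037, 0], 0, 0.6], [[0.1798, -0.0094, 0], 0, 0.6]]'

```text
time: 10.2
tool_pos: [0.5114, -0.1075, 0.0889]
ee_rot: [3.142, 0.003, 1.572]
wrist_force: [-4.9, -7.3, 6.3]
width: 0.0243
finger_force: 30.1
```

carry_out --steps '[[[-0.003, 0.028, 0], 0, 0.6], [[-0.0144, 0.0537, 0], 0, 0.6], [[-0.0333, 0.0746, 0], 0, 0.6], [[-0.0576, 0.0887, 0], 0, 0.6], [[-0.0852, 0.0946, 0], 0, 0.6], [[-0.1132, 0.0916, 0], 0, 0.6], [[-0.1389, 0.0802, 0], 0, 0.6], [[-0.1598, 0.0613, 0], 0, 0.6], [[-0.1739, 0.037, 0], 0, 0.6], [[-0.1798, 0.0094, 0], 0, 0.6]]'

```text
time: 11.45
tool_pos: [0.5236, -0.2872, 0.089]
ee_rot: [3.134, 0.001, 1.573]
wrist_force: [3.9, 4.3, 4.9]
width: 0.024
finger_force: 30.1
```

carry_out --steps '[[[0.003, -0.028, 0], 0, 0.6], [[0.0144, -0.0537, 0], 0, 0.6], [[0.0333, -0.0746, 0], 0, 0.6], [[0.0576, -0.0887, 0], 0, 0.6], [[0.0852, -0.0946, 0], 0, 0.6], [[0.1132, -0.0916, 0], 0, 0.6], [[0.1389, -0.0802, 0], 0, 0.6], [[0.1598, -0.0613, 0], 0, 0.6], [[0.1739, -0.037, 0], 0, 0.6], [[0.1798, -0.0094, 0], 0, 0.6]]'

```text
time: 12.7
tool_pos: [0.5114, -0.1075, 0.0889]
ee_rot: [-3.142, 0.003, 1.573]
wrist_force: [-3.6, -7.5, 7.0]
width: 0.0239
finger_force: 30.1
```

```bash
python3 v.py; python3 lock.py
```

```text
12.7 [ 0.5114 -0.1075  0.0889] [-3.142e+00  3.000e-03  1.573e+00] 0.023877152659271494 [-3.6 -7.5  7. ]
scene top>.18 159 [0.447 0.168 0.191] [0.451 0.164 0.194]
scene beaker 327 [0.505 0.172 0.169] [0.507 0.167 0.168]
side top>.18 132 [0.445 0.167 0.192] [0.445 0.161 0.194]
side beaker 138 [0.519 0.132 0.169] [0.464 0.151 0.169]
12.8 [ 0.5153 -0.1076  0.0889] [3.135e+00 3.000e-03 1.573e+00] [-0.31  0.06  1.56 -0.    1.51 -0.32]
scene post 136 [ 0.467 -0.417  0.156] lock 0.534
scene bar 443 [ 0.521 -0.376  0.106] lock 0.491
side post 143 [ 0.459 -0.423  0.157] lock 0.537
side bar 453 [ 0.517 -0.379  0.106] lock 0.49
```

Two turns are done: the bottle moved 240→120° and is still standing. One more turn, then settle.

carry_out --steps '[[[-0.003, 0.028, 0], 0, 0.6], [[-0.0144, 0.0537, 0], 0, 0.6], [[-0.0333, 0.0746, 0], 0, 0.6], [[-0.0576, 0.0887, 0], 0, 0.6], [[-0.0852, 0.0946, 0], 0, 0.6], [[-0.1132, 0.0916, 0], 0, 0.6], [[-0.1389, 0.0802, 0], 0, 0.6], [[-0.1598, 0.0613, 0], 0, 0.6], [[-0.1739, 0.037, 0], 0, 0.6], [[-0.1798, 0.0094, 0], 0, 0.6]]'

```text
time: 14.15
tool_pos: [0.5214, -0.2873, 0.0889]
ee_rot: [3.136, 0.0, 1.571]
wrist_force: [5.0, 3.1, 6.4]
width: 0.024
finger_force: 30.1
```

carry_out --steps '[[[0.003, -0.028, 0], 0, 0.6], [[0.0144, -0.0537, 0], 0, 0.6], [[0.0333, -0.0746, 0], 0, 0.6], [[0.0576, -0.0887, 0], 0, 0.6], [[0.0852, -0.0946, 0], 0, 0.6], [[0.1132, -0.0916, 0], 0, 0.6], [[0.1389, -0.0802, 0], 0, 0.6], [[0.1598, -0.0613, 0], 0, 0.6], [[0.1739, -0.037, 0], 0, 0.6], [[0.1798, -0.0094, 0], 0, 0.6]]'

```text
time: 15.4
tool_pos: [0.5091, -0.1075, 0.0888]
ee_rot: [-3.139, 0.002, 1.572]
wrist_force: [-4.3, -6.3, 9.7]
width: 0.0239
finger_force: 30.2
```

carry_out --steps '[[[0, 0, 0], 0, 0.6], [[0, 0, 0], 0, 0.6], [[0, 0, 0], 0, 0.6], [[0, 0, 0], 0, 0.6]]'

```text
time: 15.9
tool_pos: [0.5118, -0.1075, 0.0889]
ee_rot: [3.137, 0.001, 1.571]
wrist_force: [4.3, 0.6, 5.4]
width: 0.0242
finger_force: 30.1
```

```bash
python3 v.py
```

```text
15.9 [ 0.5118 -0.1075  0.0889] [3.137e+00 1.000e-03 1.571e+00] 0.02417323568016722 [4.3 0.6 5.4]
scene top>.18 182 [0.546 0.172 0.191] [0.55  0.169 0.194]
scene beaker 369 [0.584 0.124 0.169] [0.582 0.12  0.168]
side beaker 126 [0.597 0.077 0.168] [0.597 0.098 0.167]
```

carry_out --steps '[[[0, 0, 0], 0, 0], [[0, 0, 0], 0, 0], [[0, 0, 0], 0, 0], [[0, 0, -0.03], 0, 0], [[0, 0, -0.07], 0, 0], [[-0.05, -0.008, -0.07], 1, 0], [[-0.1, -0.016, -0.07], 2, 0], [[-0.15, -0.024, -0.07], 3, 0], [[-0.2, -0.032, -0.07], 4, 0], [[-0.2, -0.032, -0.07], 5, 0]]'

```text
time: 17.25
tool_pos: [0.4771, -0.3102, 0.1562]
ee_rot: [-3.14, 0.001, 0.688]
wrist_force: [0.6, 0.8, -0.5]
width: 0.0474
finger_force: 0.0
```

```bash
python3 fit.py; python3 v.py; python3 lock.py
```

```text
17.25 [ 0.4771 -0.3102  0.1562] [-3.14e+00  1.00e-03  6.88e-01] [-0.68  0.13  1.35 -0.    1.66  0.21]
scene 163 top 64 [ 0.5151 -0.1068  0.1445] [ 0.5134 -0.1065  0.1444]
side 20 top 8 [ 0.5052 -0.1151  0.1419] [ 0.5055 -0.1155  0.1422]
17.4 [ 0.4782 -0.3072  0.1568] [-3.14   0.     0.701] 0.04720364076595521 [ 0.1 -0.3  0.4]
scene top>.18 177 [0.548 0.172 0.191] [0.55  0.169 0.195]
scene beaker 370 [0.585 0.124 0.169] [0.583 0.119 0.168]
side top>.18 42 [0.551 0.169 0.194] [0.551 0.168 0.198]
side beaker 202 [0.584 0.084 0.169] [0.589 0.102 0.168]
17.5 [ 0.4786 -0.3066  0.1573] [-3.141  0.     0.702] [-0.67  0.13  1.35  0.    1.66  0.2 ]
scene post 134 [ 0.466 -0.418  0.156] lock 0.532
scene bar 443 [ 0.521 -0.376  0.106] lock 0.488
side post 141 [ 0.459 -0.423  0.157] lock 0.535
side bar 446 [ 0.518 -0.379  0.107] lock 0.498
```

carry_out --steps '[[[-0.043, 0.038, 0], 0.9, 0], [[-0.0855, 0.0755, 0], 1.8, 0], [[-0.0855, 0.0755, 0], 1.8, 0], [[-0.0855, 0.0755, 0], 1.8, 0]]'

```text
time: 18.1
tool_pos: [0.4621, -0.4192, 0.1574]
ee_rot: [-3.141, -0.0, 0.387]
wrist_force: [-0.2, -0.7, 0.5]
width: 0.047
finger_force: 0.0
```

Run:
```python
from h import *
from bench import robot
o=robot.get_obs(); print(o["tool_pos"].round(4),o["ee_rot"].round(3))
s=robot.snapshot("wrist"); W=cloud(s)
T=o["tool_pos"]; q=W[(np.hypot(W[...,0]-.462,W[...,1]+.42)<.03)&(W[...,2]>.152)&(W[...,2]<.166)]
print(len(q),((q.min(0)+q.max(0))/2).round(4),q.mean(0).round(4))
i=s["image"][:,:,::-1]
a=cv2.imread("pics/v_scene.png")[100:300,180:420]; b=cv2.imread("pics/v_side.png")[100:300,160:400]
cv2.imwrite("pics/q.png",np.hstack([cv2.resize(a,(400,333)),cv2.resize(b,(400,333))]))
```

```text
[ 0.4621 -0.4192  0.1574] [-3.141 -0.     0.387]
695 [ 0.4598 -0.4175  0.1572] [ 0.4608 -0.417   0.1596]
```

View pics/q.png

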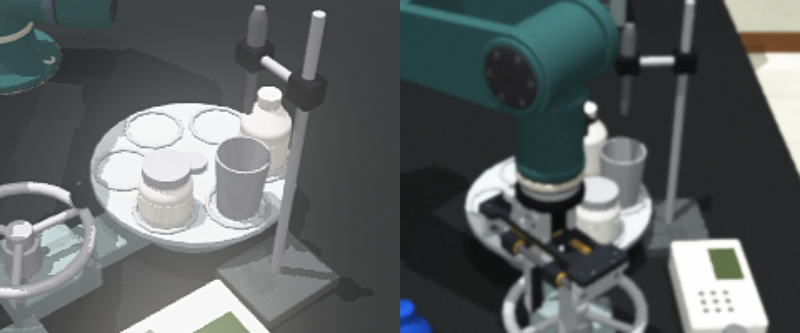

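The scene crop shows the beaker at (242,180) directly below the electrode, with the jar (167,190) and bottle (268,130) upright. Now the lock goes home.

carry_out --steps '[[[0, 0, 0.03], 0, 0], [[0, 0, 0.069], 0, 0], [[0, 0, 0.069], 0, 0.4], [[0, 0, 0.069], 0, 0.4], [[0, 0, 0.069], 0, 0.4]]'

```text
time: 18.77
tool_pos: [0.463, -0.4203, 0.0912]
ee_rot: [3.138, -0.002, 0.386]
wrist_force: [-0.5, 0.9, 1.3]
width: 0.0286
finger_force: 0.5
```

carry_out --steps '[[[-0.003, -0.012, 0], 0, 0.4], [[-0.0044, -0.0231, 0], 0, 0.4], [[-0.0046, -0.034, 0], 0, 0.4], [[-0.0042, -0.0452, 0], 0, 0.4], [[-0.003, -0.056, 0], 0, 0.4], [[-0.0012, -0.067, 0], 0, 0.4], [[0.0015, -0.078, 0], 0, 0.4], [[0.0047, -0.0884, 0], 0, 0.4], [[0.0064, -0.0932, 0], 0, 0.4], [[0.0064, -0.0932, 0], 0, 0.4]]'

```text
time: 20.02
tool_pos: [0.433, -0.3301, 0.0885]
ee_rot: [-3.14, -0.001, 0.386]
wrist_force: [0.4, 0.4, -0.2]
width: 0.0283
finger_force: 0.0
```

```bash
python3 lock.py
```

```text
20.02 [ 0.433  -0.3301  0.0885] [-3.14e+00 -1.00e-03  3.86e-01] [-0.76  0.11  1.51  0.    1.52  0.43]
scene post 264 [ 0.438 -0.334  0.153] lock -0.009
scene bar 311 [ 0.503 -0.33   0.106] lock -0.019
side post 107 [ 0.434 -0.353  0.15 ] lock 0.103
side bar 364 [ 0.501 -0.333  0.106] lock 0.01
```

carry_out --steps '[[[0.001, -0.004, 0], 0, 0.4], [[0.001, -0.004, 0], 0, 0.4], [[0.001, -0.004, 0], 0, 0.4]]'

```text
time: 20.5
tool_pos: [0.4323, -0.3271, 0.0886]
ee_rot: [-3.141, -0.0, 0.385]
wrist_force: [0.6, -1.0, -1.0]
width: 0.0282
finger_force: 0.3
```

Force is just starting to build. I'll push another 5 mm to confirm the stop, back off, release and lift.

carry_out --steps '[[[0.001, -0.003, 0], 0, 0.4], [[0.001, -0.005, 0], 0, 0.4], [[0.001, -0.005, 0], 0, 0.4]]'

```text
time: 20.88
tool_pos: [0.4324, -0.327, 0.0886]
ee_rot: [3.132, 0.001, 0.383]
wrist_force: [4.1, -11.9, -6.8]
width: 0.0284
finger_force: 6.5
```

carry_out --steps '[[[0, 0.005, 0], 0, 0], [[0, 0.012, 0], 0, 0], [[0, 0.012, 0], 0, 0], [[0, 0.012, -0.04], 0, 0], [[0, 0.012, -0.09], 0, 0], [[-0.06, 0.012, -0.12], 0, 0], [[-0.12, 0.012, -0.12], 0, 0], [[-0.12, 0.012, -0.12], 0, 0], [[-0.12, 0.012, -0.12], 0, 0]]'

```text
time: 22.0
tool_pos: [0.3248, -0.3779, 0.2085]
ee_rot: [-3.141, -0.001, 0.384]
wrist_force: [-0.1, 0.7, -0.4]
width: 0.0466
finger_force: 0.0
```

```bash
python3 lock.py
python3 - <<'E'
from h import *
for n in ("scene","side"):
    a=load(n+"L.npz"); W=cloud(a)
    m=(np.hypot(W[...,0]-.601,W[...,1]-.087)<.042)&(W[...,2]>.16)&(W[...,2]<.176); q=W[m]; print(n,"beaker",len(q),((q.min(0)+q.max(0))/2).round(4))
a=load("sceneL.npz")["image"][60:340,60:420,::-1]; cv2.imwrite("pics/f.png",cv2.resize(a,None,fx=2,fy=2))
E
```

```text
22.0 [ 0.3248 -0.3779  0.2085] [-3.141e+00 -1.000e-03  3.840e-01] [-0.98 -0.03  1.42  0.    1.76  0.21]
scene post 118 [ 0.438 -0.333  0.155] lock -0.015
scene bar 305 [ 0.502 -0.329  0.106] lock -0.037
side post 123 [ 0.432 -0.338  0.157] lock 0.011
side bar 366 [ 0.501 -0.332  0.106] lock -0.002
scene beaker 281 [0.6003 0.089  0.1659]
side beaker 213 [0.5972 0.0862 0.1665]
```

View pics/f.png

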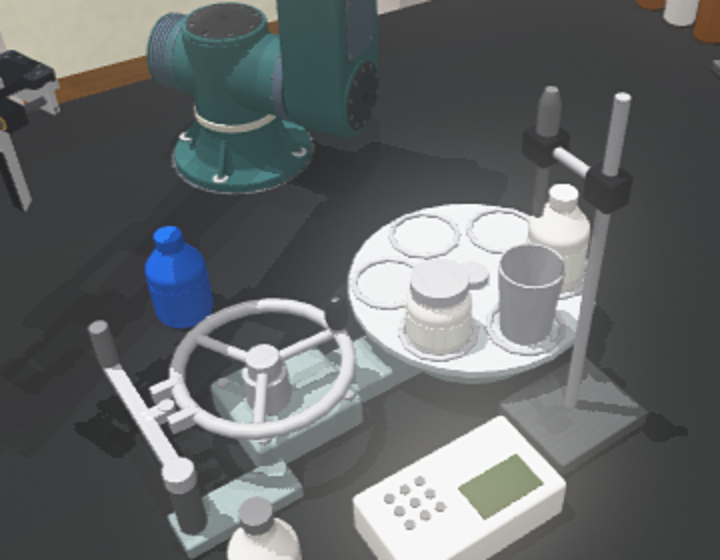

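The final picture shows the lock nose seated between the teeth at (160,410), the beaker at (530,295) under the electrode, all vessels upright and the gripper clear of everything.

```bash
python3 -c "
from bench import robot
print(robot.close_job())"
```

```text
the job is handed in; nothing more can be done
None
```

The job is handed in: three clockwise turns brought the beaker to within about 3 mm of the electrode axis, the lock lever is back on its stop and the vessels are upright; no verdict was returned.

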